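Run the part under test to the camera end of the locked measuring slide

ROBOT

A 6-joint arm with a two-finger parallel gripper is mounted at the origin on the work surface. World frame = base frame: x ahead of the robot, y to its left, z up, the work surface at z = 0. Lengths are in m, angles in rad, forces in N, time in s.
With the tool pointing down it reaches from about 0.25 to 0.725 m from the base axis. Payload 4 kg.
Tool frame: the origin (TCP) lies between the finger pads; the fingertips stand 11 mm ahead of it and the grasp point (between the pads) lies 8 mm behind it (bot.tip_extent is the distance from the TCP to the fingertips, in m); z points along the fingers, y is the line along which they close (so a half turn about z gives the same grasp; the last joint's range is limited). The gripper opens to 85 mm and grips with 20 to 120 N. Pads are 22 mm wide; open, the fingers measure 114 mm over their backs; the gripper's body (76 mm by 85 mm) begins 54 mm behind the grasp point. The pads swing forward as they close: fully open they stand 13 mm farther back than shut.
Start: joints at [1.101, 0.241, 0.005, 1.335, 0, 1.571], TCP at [0.226, 0.446, 0.208] pointing down, gripper open.
Joint ranges: [-2.72, 2.72], [-1.05, 1.87], [-1.09, 1.28], [-1.99, 2.15], [-1.42, 1.44], [-3.14, 3.14]. Speed limits (rad/s): [2.79, 2.79, 3.14, 3.14, 3.14, 3.14].

INTERFACE

Orientations are given as a unit quaternion [x, y, z, w].
In Python, from workcell import bot gives the robot as it stands. The module is installed in compiled form; this text tells all that it offers.
- The arm moves only by the tool drive_tool, never from a script. Its argument "rows" is a list of rows, each an object of numbers: "dx", "dy", "dz": the shift along the tool's x, y, z in units of 50 mm (1.0 is 50 mm); "wx", "wy", "wz": the turn, a rotation vector about the tool's x, y, z in units of 5 degrees (1.0 is 5 degrees); "hand": the finger opening in mm, from 0 to 85.4. A call has 1 to 20 rows; each row is the pose to reach, as a shift and turn from the pose commanded when the call began, along the tool's axes at that moment; what a row does not reach only later rows make up. A row lasts 1/10 s, in which the tool goes at most 50 mm and 8.59 degrees, less where a joint would pass 70% of its speed; a pose out of reach is approached as far as the arm can. A call with a gripper value outside its range is refused whole. The fingers move at their own pace and stop on an object; the grip force is fixed at half the most. Time passes only in rows, so rows that repeat a pose let the fingers close. It gives the time, the measured TCP pose, the force, the opening and the grip force at its end, in the units of the state.
- bot.get_obs(): the state, without advancing time (a new reading comes with each control period).
- bot.camera(name): name is "side" or "top"; returns the picture (384x512x3 uint8, red, green, blue); there is no depth.
- bot.get_calibration(name): a dict with "vfov" (degrees; the focal length in pixels is half the picture's height over the tangent of half this angle, whatever the lens; pixels are square), "cx", "cy" (the principal point, pixels), "k1" (the pictures are not rectified: a ray, as slopes to the right and down, at radius r is drawn at 1 + k1 r^2 times it, then the intrinsics apply), "origin" and "rotation" of the camera in the world. Camera axes: x right, y up, looking along -z (the intrinsics and any distortion apply to the point x, -y, -z); pixel columns grow to the right and rows downward; lengths in m; the calibration is good to about 2 mm. A picture is of the moment at which its call begins. get_calibration takes no time and is no camera call.
- bot.job_done(): hands the job in; it is judged then, once.
Trained networks look in the newest picture that a camera, given by its name, has taken for a name from the list of things; names that differ only in an ending like _2 or _b are one class to them, and where a whole thing is asked for, a point or a joint stands for the part that bears it (a point fixed in the world has none). Each returns a list of dicts, best first, with "score" (0 to 1); they miss things now and then, are a little off and sometimes report something else, mostly with a low value. They report only what shows in the picture. A call takes as long as a camera call.
- bot.look_for(camera, thing): "extent" ([centre column, centre row, width, height] in pixels, round what is visible of it).
- bot.outline_of(camera, thing): "region" (384x512 bool, what is visible of it) and "extent" ([centre column, centre row, width, height] in pixels, round what is visible of it).
The state is a dict: "clock": time; "joint_pos": joint angles; "joint_vel": joint speeds; "tau": joint torques, N m; "eef_pos": TCP position; "tool_rot": TCP orientation; "ft_force": force on the tool from outside, world axes, zero at the start; "ft_torque": the same for the moment, N m; "grip_width": finger opening in m; "grasp_force": force on a finger pad.
Only numpy, scipy, OpenCV 4.12 (cv2) and the standard library are available. Lean on these libraries where they do the work, as an engineer would, in place of code of your own. Each camera call takes 0.05 s, during which the arm holds its last target. There are 200 camera calls.

TASK

Press the red lock button on the measuring slide's carriage down with your fingertips and, keeping it held down the whole way, push the carriage along its rail until it is right up against the end stop on the side where the blue measuring camera stands. Then let the button spring back up so the carriage is locked there, and take your hand away. Do not pick anything up, and leave everything else on the bench where it is.

Things in the scene. Friction and masses are not known exactly. Their poses are not given: they have to be found in the camera images.
- rail: Measuring slide screwed to the bench: dark steel base plate 170 x 380 x 12 mm with two steel guide rods and a grey end stop at each end. Origin at the centre of its underside, on the bench; its y axis runs along the travel, its x axis across the rail, pointing away from the robot, z up. The stops' tops are 46 mm above the bench.
- carriage (a joint): Position of the carriage along the rail's y axis, in m: 0 in the middle, +0.10 against the +y end stop, -0.10 against the -y end stop. With the button up it is locked (about 1 mm of play, holds more than 20 N) in the nearest of its notches, 10 mm apart, one of them at each end stop; with the button fully down it slides with about 1 to 2 N.
- carriage_top (a point): Centre of the top face of the carriage, an aluminium plate 150 (across the rail) x 120 mm (along it), 52 mm above the bench. The red button is centred 45 mm from here towards rail -x; 42 mm towards rail +x is a fixed dark block with an upright brass part, 26 mm in diameter, top 98 mm above the bench.
- lock_button (a joint): How far the lock button is pressed, in m: 0 up (carriage locked), 0.007 fully down on its stop. Spring-loaded: about 5 N to start, 8 N fully down. The lock is free only from about 0.005 on, so press it fully and keep it there while sliding. Let go in a notch, such as against an end stop, it springs back up by itself and locks; between notches it stays partly down.
- button_top (a point): Centre of the top face of the red plastic lock button, which rides on the carriage. The face is flat, 34 mm across the rail by 44 mm along it, 66 mm above the bench when up and 59 mm when fully down, inside a 4 mm high black collar whose top is 56 mm above the bench. Fingertip friction on it is enough to drag the carriage.
- gauge_camera: Blue measuring camera with a black lens facing the slide, on a metal post, 110 mm tall, fixed to the bench behind the rail near one of its ends (rail x about +0.15, rail y about +0.11 or -0.11). Origin at the centre of its 70 x 70 mm foot. It shows which end stop is meant.
- parts_tray: Yellow open tray of brass parts, 80 x 90 x 30 mm, fixed behind the rail near the other end. Origin at the centre of its underside. Not part of the job.
- ring_gauge: Loose steel ring, 56 mm outside diameter, 22 mm high, in front of the rail. Origin at the centre of its underside. Leave alone.
- tape_measure: Loose orange tape measure, 60 x 55 x 32 mm, in front of the rail. Origin at the centre of its underside. Leave alone.
- carton_a: Loose small blue carton, 90 x 55 x 45 mm, beyond the rail's +y end. Origin at the centre of its underside. Leave alone.
- carton_b: Loose small blue carton, 90 x 55 x 45 mm, beyond the rail's -y end. Origin at the centre of its underside. Leave alone.
- remote: Loose black remote control, 160 x 45 x 19 mm. Origin at the centre of its underside. Leave alone.
- stapler: Loose blue and black stapler, 130 x 34 x 36 mm. Origin at the centre of its underside. Leave alone.
- oil_tin: Loose upright red tin, 52 mm in diameter, 75 mm tall, behind the middle of the rail. Origin at the centre of its underside. Leave alone.

How it is judged:
By the outcome, as a careful person would: the job done as asked, in the order asked, and still so for the second after the job is handed in, with the robot touching nothing.
It also fails if it takes over 38 s, if anything falls off the work surface, if the arm or the gripper's body presses on something with over 40 N, if the wrist force passes 120 N, or if a joint passes its speed limit or range.

## Working session

There is one attempt and no reset: what is moved stays moved. The work goes in short steps, Python scripts to look and compute and a tool call to move; the robot and the scene stay as the last step left them, time stands still between calls to the robot, and variables do not carry over. Pictures are saved under pics/ and viewed, at most 13 in all, crops included, and the job is handed in when it is done.

Besides the shell and the picture viewer there is one more tool, called after ">>>" as name(argument=value, ...), one argument or row to a line, values as JSON. drive_tool: Moves the arm, as the interface text tells. Its arguments: {"type":"object","properties":{"rows":{"type":"array","items":{"type":"object","properties":{"dx":{"type":"number"},"dy":{"type":"number"},"dz":{"type":"number"},"wx":{"type":"number"},"wy":{"type":"number"},"wz":{"type":"number"},"hand":{"type":"number"}}}}},"required":["rows"]}

```bash
mkdir -p pics
cat > h.py <<'E'
import numpy as np, cv2
from workcell import bot
def ray(name,u,v):
    c=bot.get_calibration(name); f=192/np.tan(np.radians(c["vfov"])/2)
    K=np.array([[f,0,c["cx"]],[0,f,c["cy"]],[0,0,1.]])
    R=np.array(c["rotation"]).reshape(3,3)
    d=np.array([(u-c["cx"])/f,(v-c["cy"])/f]); s=d.copy()
    for _ in range(20): s=d/(1+c["k1"]*(s@s))
    return np.array(c["origin"]),R@np.array([s[0],-s[1],-1])
def at_z(name,u,v,z):
    o,d=ray(name,u,v); return o+d*(z-o[2])/d[2]
def proj(name,p):
    c=bot.get_calibration(name); f=192/np.tan(np.radians(c["vfov"])/2)
    q=np.array(c["rotation"]).reshape(3,3).T@(np.array(p)-c["origin"])
    s=np.array([q[0],-q[1]])/-q[2]; s=s*(1+c["k1"]*(s@s))
    return f*s+[c["cx"],c["cy"]]
E
python3 - <<'E'
from h import *
np.set_printoptions(precision=4,suppress=True)
for n in("top","side"):
    im=bot.camera(n); cv2.imwrite(f"pics/{n}0.png",cv2.resize(im[:,:,::-1],(800,600)))
    for t,z in(("button_top",.066),("rail",.01),("gauge_camera",.08),("parts_tray",.02),("carriage_top",.052)):
        for r in (bot.outline_of(n,t) )[:2]:
            m=r["region"]; ys,xs=np.nonzero(m)
            if len(xs)==0: continue
            rc=cv2.minAreaRect(np.c_[xs,ys].astype(np.float32))
            print(n,t,round(r["score"],2),r["extent"],[at_z(n,*p,z)[:2].round(4).tolist() for p in [(xs.mean(),ys.mean()),*cv2.boxPoints(rc)]])
o=bot.get_obs();print(o["clock"],o["eef_pos"],o["tool_rot"],o["ft_force"])
E
```

```text
Traceback (most recent call last):
  File "h.py", line 11, in at_z
    o,d=ray(name,u,v); return o+d*(z-o[2])/d[2]
        ~~~^^^^^^^^^^
  File "h.py", line 6, in ray
    R=np.array(c["rotation"]).reshape(3,3)
ValueError: cannot reshape array of size 4 into shape (3,3)
```

View pics/top0.png

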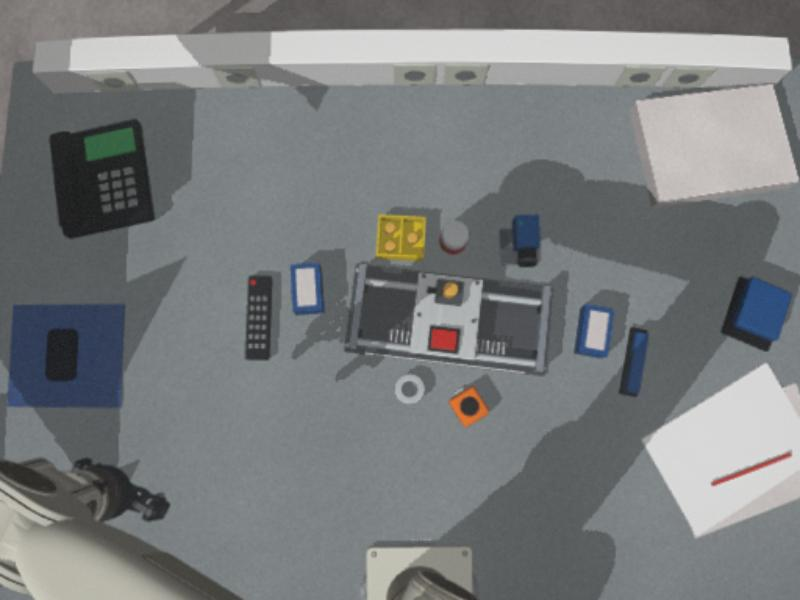

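The top view shows the rail in the middle, with the button at about (444,340). The blue camera is at (526,240), towards the right end, which is -y, and the tray is at the left. The calibration gives rotation as a quaternion, so I'll fix the helper.

```bash
sed -i 's/np.array(c\["rotation"\]).reshape(3,3)/Rot.from_quat(c["rotation"]).as_matrix()/; 1a from scipy.spatial.transform import Rotation as Rot' h.py
python3 - <<'E'
from h import *
np.set_printoptions(precision=4,suppress=True)
for n in("top","side"):
    im=bot.camera(n); cv2.imwrite(f"pics/{n}0.png",cv2.resize(im[:,:,::-1],(800,600)))
    for t,z in(("button_top",.066),("rail",.03),("gauge_camera",.08),("carriage_top",.052)):
        for r in (bot.outline_of(n,t) )[:2]:
            m=r["region"]; ys,xs=np.nonzero(m)
            if len(xs)==0: continue
            rc=cv2.minAreaRect(np.c_[xs,ys].astype(np.float32))
            print(n,t,round(r["score"],2),np.round(r["extent"]),[at_z(n,*p,z)[:2].round(4).tolist() for p in [(xs.mean(),ys.mean()),*cv2.boxPoints(rc)]])
    # red pixels
    h=cv2.cvtColor(im,cv2.COLOR_RGB2HSV); m=((h[...,0]<6)|(h[...,0]>174))&(h[...,1]>150)&(h[...,2]>90)
    k,l,st,ce=cv2.connectedComponentsWithStats(m.astype(np.uint8))
    for i in range(1,k):
        if st[i,4]>40: print("red",ce[i],st[i],at_z(n,*ce[i],.066))
o=bot.get_obs();print(o["clock"],o["eef_pos"],o["tool_rot"],o["ft_force"])
E
```

```text
top button_top 0.74 [283. 215.  16.   8.] [[0.4714, -0.047], [0.4873, -0.0259], [0.487, -0.0683], [0.4558, -0.0678], [0.4561, -0.0255]]
top button_top 0.18 [290. 152.  17.  20.] [[0.6601, -0.0702], [0.6325, -0.0386], [0.6971, -0.0502], [0.6881, -0.1014], [0.6236, -0.0893]]
top rail 0.86 [287. 203. 134.  66.] [[0.5115, -0.0606], [0.4525, 0.1345], [0.6199, 0.1151], [0.5717, -0.2609], [0.4051, -0.2345]]
top gauge_camera 0.62 [333. 153.  27.  35.] [[0.6493, -0.1914], [0.699, -0.158], [0.6989, -0.2248], [0.6017, -0.2208], [0.602, -0.1549]]
top carriage_top 0.63 [283. 204.  45.  53.] [[0.5129, -0.053], [0.4453, 0.0158], [0.5981, -0.0026], [0.5836, -0.1244], [0.431, -0.1039]]
red [283.858 216.733] [276 211  16  13 176] [ 0.4709 -0.0479  0.066 ]
side button_top 0.74 [236. 225.  19.  15.] [[0.4696, -0.0524], [0.4559, -0.0256], [0.4929, -0.0236], [0.4827, -0.0785], [0.4476, -0.0795]]
side rail 0.63 [235. 226.  18.  16.] [[0.4828, -0.0178], [0.4665, 0.0095], [0.5056, 0.016], [0.4982, -0.0441], [0.4611, -0.0492]]
side rail 0.61 [263. 244. 114. 126.] [[0.5012, -0.1102], [0.4489, 0.1403], [0.7, 0.1685], [0.5654, -0.278], [0.3984, -0.268]]
side gauge_camera 0.62 [332. 239.  42.  54.] [[0.6352, -0.22], [0.592, -0.1602], [0.7326, -0.1481], [0.6834, -0.2823], [0.5622, -0.2846]]
side carriage_top 0.6 [253. 225.  73.  48.] [[0.5073, -0.0635], [0.4469, 0.016], [0.6238, 0.0016], [0.5748, -0.1323], [0.4197, -0.1132]]
side carriage_top 0.57 [238. 224.  14.  14.] [[0.4746, -0.0391], [0.4627, -0.0115], [0.4995, -0.0124], [0.4877, -0.0636], [0.4527, -0.062]]
red [305.4718 217.5352] [297 211  18  12 142] [ 0.629  -0.1195  0.066 ]
red [235.7727 223.1313] [227 216  18  16 198] [ 0.4693 -0.0551  0.066 ]
0.6 [0.2263 0.4458 0.2082] [ 0.2327  0.9725  0.     -0.    ] [-0.6535  1.3248  0.0861]
```

View pics/side0.png

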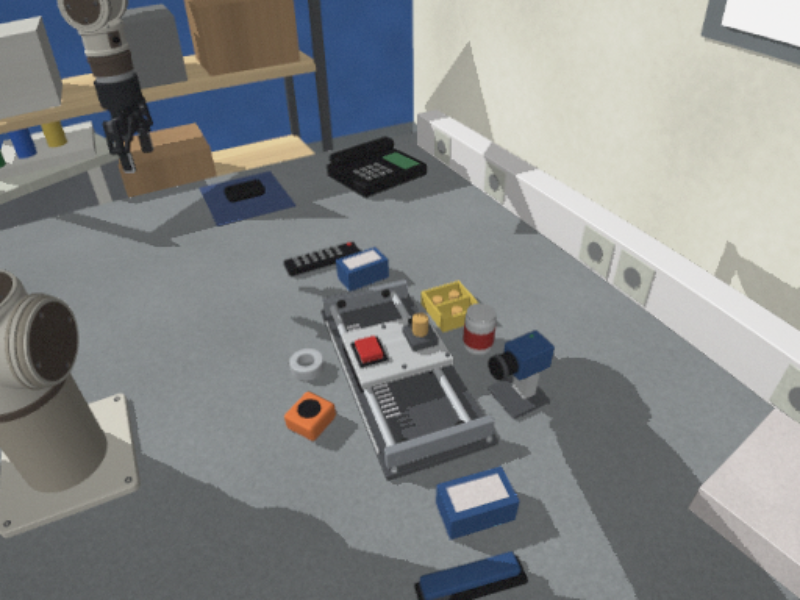

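Both views agree: the camera stands at the -y end. The button is at about (0.471, -0.049) and the rail yaw is about -0.123 rad. I'll move above the button with the fingers shut and the tool's y axis along the rail.

>>> drive_tool(
  rows=[
    {"dx":-0.3,"dy":-0.2,"hand":0},
    {"dx":-0.9,"dy":-0.65,"wz":-0.3,"hand":0},
    {"dx":-1.6,"dy":-1.2,"wz":-0.7,"hand":0},
    {"dx":-2.3,"dy":-1.7,"wz":-1,"hand":0},
    {"dx":-3,"dy":-2.25,"wz":-1.4,"hand":0},
    {"dx":-3.7,"dy":-2.75,"wz":-1.7,"hand":0},
    {"dx":-4.4,"dy":-3.3,"wz":-2,"hand":0},
    {"dx":-5.1,"dy":-3.8,"wz":-2.4,"hand":0},
    {"dx":-5.8,"dy":-4.35,"wz":-2.7,"hand":0},
    {"dx":-6.5,"dy":-4.85,"wz":-3,"hand":0},
    {"dx":-7.2,"dy":-5.4,"wz":-3.3,"hand":0},
    {"dx":-7.8,"dy":-5.85,"dz":0.2,"wz":-3.6,"hand":0},
    {"dx":-8.3,"dy":-6.2,"dz":0.5,"wz":-3.8,"hand":0},
    {"dx":-8.65,"dy":-6.45,"dz":0.9,"wz":-3.97,"hand":0},
    {"dx":-8.84,"dy":-6.59,"dz":1.3,"wz":-3.97,"hand":0},
    {"dx":-8.84,"dy":-6.59,"dz":1.6,"wz":-3.97,"hand":0},
    {"dx":-8.84,"dy":-6.59,"dz":1.6,"wz":-3.97,"hand":0},
    {"dx":-8.84,"dy":-6.59,"dz":1.6,"wz":-3.97,"hand":0},
  ],
)

```text
invalid input at $.rows[0]: expected keys dx, dy, dz, wx, wy, wz, hand
```

Run:
```python
from h import *
o=bot.get_obs();print(o["clock"],o["eef_pos"],o["tool_rot"],o["ft_force"],o["grip_width"],bot.tip_extent)
print(Rot.from_quat(o["tool_rot"]).as_matrix().round(3))
a=bot.camera("top");b=bot.camera("side")
A=cv2.resize(a[160:280,220:350],(400,370),interpolation=2);B=cv2.resize(b[150:310,170:340],(393,370),interpolation=2)
cv2.imwrite("pics/c1.png",np.hstack([A,B])[:,:,::-1])
```

```text
0.6 [0.2263372  0.44583245 0.20821707] [ 2.32730743e-01  9.72541208e-01  2.99813293e-06 -1.30227791e-05] [-0.65349749  1.32484922  0.08614436] 0.08525410146046812 0.011
[[-0.892  0.453 -0.   ]
 [ 0.453  0.892  0.   ]
 [ 0.    -0.    -1.   ]]
```

View pics/c1.png

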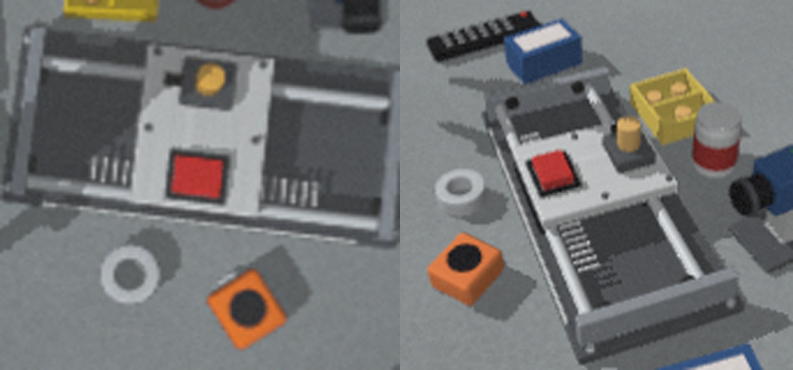

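The move was refused because every row needs all seven keys. The crops show the button at (197,176) in the left one, with the carriage near mid-rail. I'll resend it with every key.

>>> drive_tool(
  rows=[
    {"dx":-0.3,"dy":-0.2,"dz":0,"wx":0,"wy":0,"wz":0,"hand":0},
    {"dx":-0.9,"dy":-0.65,"dz":0,"wx":0,"wy":0,"wz":-0.3,"hand":0},
    {"dx":-1.6,"dy":-1.2,"dz":0,"wx":0,"wy":0,"wz":-0.7,"hand":0},
    {"dx":-2.3,"dy":-1.7,"dz":0,"wx":0,"wy":0,"wz":-1,"hand":0},
    {"dx":-3,"dy":-2.25,"dz":0,"wx":0,"wy":0,"wz":-1.4,"hand":0},
    {"dx":-3.7,"dy":-2.75,"dz":0,"wx":0,"wy":0,"wz":-1.7,"hand":0},
    {"dx":-4.4,"dy":-3.3,"dz":0,"wx":0,"wy":0,"wz":-2,"hand":0},
    {"dx":-5.1,"dy":-3.8,"dz":0,"wx":0,"wy":0,"wz":-2.4,"hand":0},
    {"dx":-5.8,"dy":-4.35,"dz":0,"wx":0,"wy":0,"wz":-2.7,"hand":0},
    {"dx":-6.5,"dy":-4.85,"dz":0,"wx":0,"wy":0,"wz":-3,"hand":0},
    {"dx":-7.2,"dy":-5.4,"dz":0,"wx":0,"wy":0,"wz":-3.3,"hand":0},
    {"dx":-7.8,"dy":-5.85,"dz":0.2,"wx":0,"wy":0,"wz":-3.6,"hand":0},
    {"dx":-8.3,"dy":-6.2,"dz":0.5,"wx":0,"wy":0,"wz":-3.8,"hand":0},
    {"dx":-8.65,"dy":-6.45,"dz":0.9,"wx":0,"wy":0,"wz":-3.97,"hand":0},
    {"dx":-8.84,"dy":-6.59,"dz":1.3,"wx":0,"wy":0,"wz":-3.97,"hand":0},
    {"dx":-8.84,"dy":-6.59,"dz":1.6,"wx":0,"wy":0,"wz":-3.97,"hand":0},
    {"dx":-8.84,"dy":-6.59,"dz":1.6,"wx":0,"wy":0,"wz":-3.97,"hand":0},
    {"dx":-8.84,"dy":-6.59,"dz":1.6,"wx":0,"wy":0,"wz":-3.97,"hand":0},
  ],
)

```text
clock: 2.5
eef_pos: [0.4712, -0.048, 0.1284]
tool_rot: [0.062, 0.998, 0.0, -0.0]
ft_force: [0.2, -0.2, 1.1]
grip_width: -0.0002
grasp_force: 0.0
```

Run:
```python
from h import *
o=bot.get_obs();print(o["clock"],o["eef_pos"],o["ft_force"],o["grip_width"])
print(Rot.from_quat(o["tool_rot"]).as_matrix().round(3))
a=bot.camera("top");b=bot.camera("side")
A=cv2.resize(a[160:280,220:350],(400,370),interpolation=2);B=cv2.resize(b[150:310,170:340],(393,370),interpolation=2)
cv2.imwrite("pics/c2.png",np.hstack([A,B])[:,:,::-1])
```

```text
2.5 [ 0.47121127 -0.04800512  0.1283952 ] [ 0.24327407 -0.21533548  1.0661722 ] -0.0001994817179122868
[[-0.992  0.123 -0.   ]
 [ 0.123  0.992  0.   ]
 [ 0.     0.    -1.   ]]
```

View pics/c2.png

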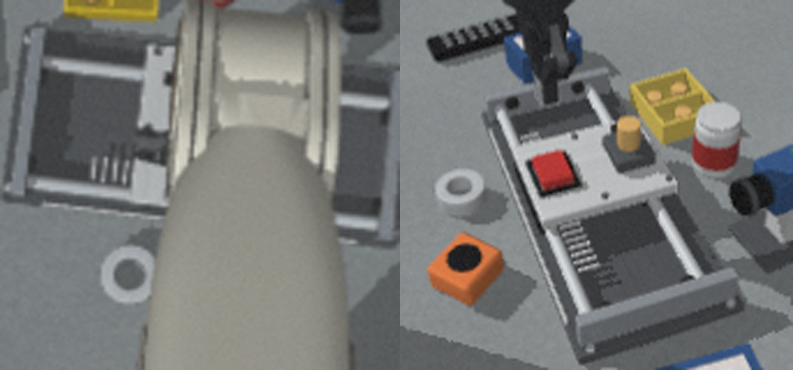

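In the side view the shut fingertips at (551,98) are directly above the button at (553,168), and the top view is hidden by the arm. I'll go down and press.

>>> drive_tool(
  rows=[
    {"dx":0,"dy":0,"dz":0.3,"wx":0,"wy":0,"wz":0,"hand":0},
    {"dx":0,"dy":0,"dz":0.6,"wx":0,"wy":0,"wz":0,"hand":0},
    {"dx":0,"dy":0,"dz":0.85,"wx":0,"wy":0,"wz":0,"hand":0},
    {"dx":0,"dy":0,"dz":0.98,"wx":0,"wy":0,"wz":0,"hand":0},
    {"dx":0,"dy":0,"dz":1.03,"wx":0,"wy":0,"wz":0,"hand":0},
    {"dx":0,"dy":0,"dz":1.06,"wx":0,"wy":0,"wz":0,"hand":0},
    {"dx":0,"dy":0,"dz":1.1,"wx":0,"wy":0,"wz":0,"hand":0},
    {"dx":0,"dy":0,"dz":1.13,"wx":0,"wy":0,"wz":0,"hand":0},
    {"dx":0,"dy":0,"dz":1.16,"wx":0,"wy":0,"wz":0,"hand":0},
    {"dx":0,"dy":0,"dz":1.18,"wx":0,"wy":0,"wz":0,"hand":0},
    {"dx":0,"dy":0,"dz":1.18,"wx":0,"wy":0,"wz":0,"hand":0},
  ],
)

```text
clock: 3.7
eef_pos: [0.4712, -0.0481, 0.0691]
tool_rot: [0.062, 0.998, 0.0, -0.0]
ft_force: [-0.8, 0.6, -0.3]
grip_width: -0.0002
grasp_force: 0.0
```

Run:
```python
from h import *
o=bot.get_obs();print(o["clock"],o["eef_pos"],o["ft_force"],o["ft_torque"])
b=bot.camera("side")
cv2.imwrite("pics/c3.png",cv2.resize(b[170:290,170:330],(800,600),interpolation=2)[:,:,::-1])
```

```text
3.7 [ 0.47120005 -0.048077    0.06909774] [-0.80037215  0.63399982 -0.28932399] [-0.00576976  0.02450706  0.00376636]
```

View pics/c3.png

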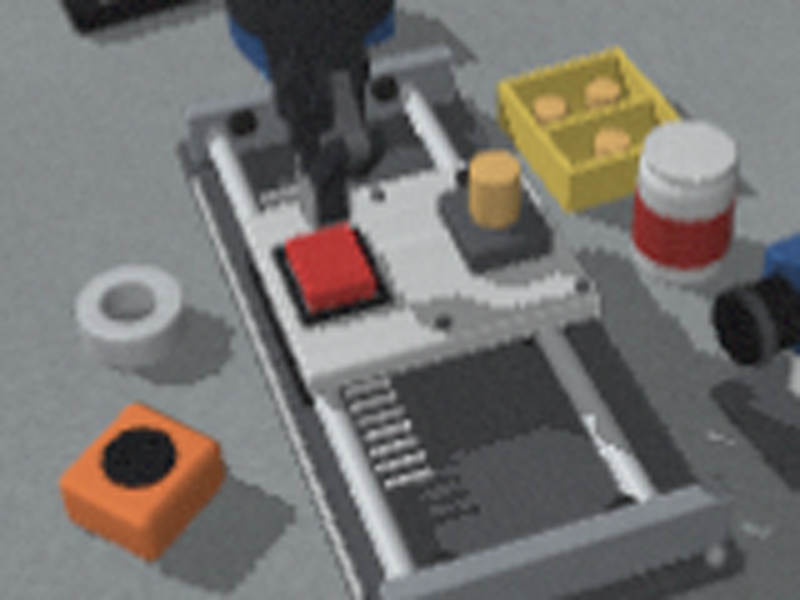

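The fingers have come down on the +y side of the button. The tips are at crop (325,225), the whole red face at (330,265) is visible, and there is no contact force. I need to see why.

Run:
```python
from h import *
for p in [(.4712,-.048,.058),(.4712,-.048,.066),(.4712,-.048,.17)]: print(proj("side",p),proj("top",p))
for n in("side","top"): 
  c=bot.get_calibration(n); print(n,c, proj(n,(0,0,0)),proj(n,(.2263,.4458,.197)))
print("tip",at_z("side",235,215,.058),at_z("side",235,216,.052))
for n,t in(("side","button_top"),("side","carriage_top")):
    for r in bot.look_for(n,t): print(t,r)
b=bot.camera("side");h=cv2.cvtColor(b,cv2.COLOR_RGB2HSV); m=((h[...,0]<6)|(h[...,0]>174))&(h[...,1]>150)&(h[...,2]>90); m[:,280:]=0
ys,xs=np.nonzero(m);print(xs.mean(),ys.mean(),at_z("side",xs.mean(),ys.mean(),.066))
```

```text
[235.42466534 223.48211693] [283.72278516 216.91369777]
[235.24586024 221.11856417] [283.90806599 216.60963852]
[232.73557734 187.67788046] [286.53315602 212.30056262]
side {'vfov': 57.52473597607355, 'cx': 252.58062994396965, 'cy': 185.0277845179588, 'k1': -0.09832560244705463, 'origin': array([ 0.23734058, -0.63067678,  0.65654148]), 'rotation': array([ 0.43234647, -0.09287817, -0.2149981 ,  0.87076173])} [ 43.55550551 295.02368099] [ 93.07507204 117.43038924]
top {'vfov': 44.25512352893961, 'cx': 253.36964674476454, 'cy': 193.6424070066608, 'k1': -0.12429582637367323, 'origin': array([0.32813652, 0.04149571, 1.39100468]), 'rotation': array([-0.05450171,  0.05612998,  0.70721922, -0.70265209])} [267.75962131 382.64678294] [ 92.3056901  308.50411502]
tip [ 0.48328094 -0.01936503  0.058     ] [ 0.48416014 -0.01666943  0.052     ]
button_top {'extent': [235.9, 223.8, 17.5, 15.3], 'score': 0.52}
carriage_top {'extent': [254.7, 225.1, 73.6, 49.9], 'score': 0.7}
235.75634517766497 223.1522842639594 [ 0.46927353 -0.0551226   0.066     ]
```

Run:
```python
from h import *
b=bot.camera("side"); x0,y0,s=195,150,8
im=cv2.resize(b[y0:y0+75,x0:x0+90],None,fx=s,fy=s,interpolation=2)[:,:,::-1].copy()
im=cv2.convertScaleAbs(im,alpha=1.6,beta=25)
for z,c in((.058,(0,255,0)),(.083,(255,255,0)),(.12,(255,0,255)),(.17,(0,255,255))):
    q=(proj("side",(.4712,-.048,z))-[x0,y0]+.5)*s; cv2.circle(im,tuple(int(v) for v in q),4,c,-1)
cv2.imwrite("pics/c4.png",im)
```

```text
(no output)
```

View pics/c4.png

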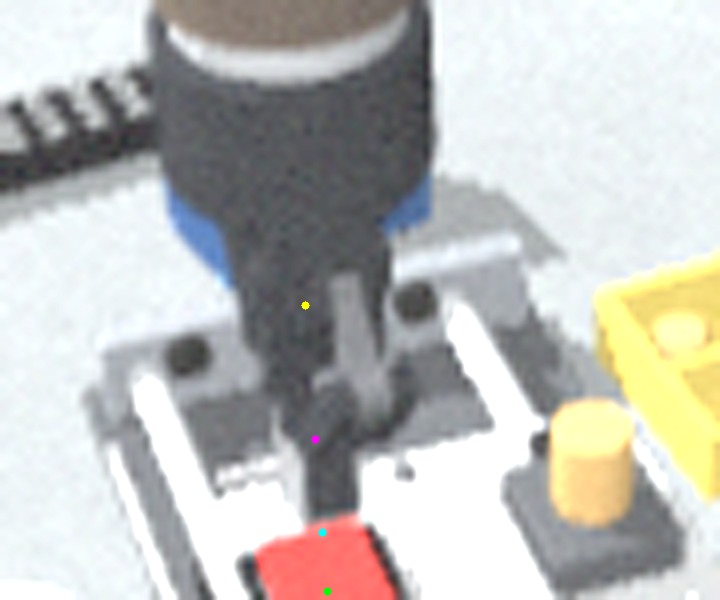

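The tip appears at about (322,517) in the crop. That lies on the predicted tool axis, but about 25 mm higher than expected, or else the tips are behind the button. The red face is untouched either way. A small, slow descent while watching the force will tell which.

>>> drive_tool(
  rows=[
    {"dx":0,"dy":0,"dz":0.02,"wx":0,"wy":0,"wz":0,"hand":0},
    {"dx":0,"dy":0,"dz":0.05,"wx":0,"wy":0,"wz":0,"hand":0},
    {"dx":0,"dy":0,"dz":0.08,"wx":0,"wy":0,"wz":0,"hand":0},
    {"dx":0,"dy":0,"dz":0.08,"wx":0,"wy":0,"wz":0,"hand":0},
  ],
)

```text
clock: 4.35
eef_pos: [0.471, -0.048, 0.0649]
tool_rot: [0.062, 0.998, 0.0, -0.0]
ft_force: [0.0, 0.3, 0.2]
grip_width: -0.0002
grasp_force: 0.0
```

Run:
```python
from h import *
b=bot.camera("side"); g=b.astype(int).sum(2)/3
for r in range(200,226): print(r,g[r,226:250].astype(int).tolist(), "R" if (b[r,236,0]>2*b[r,236,1]) else "")
```

```text
200 [60, 60, 45, 40, 37, 41, 37, 42, 60, 47, 53, 52, 52, 75, 84, 84, 81, 73, 49, 40, 43, 62, 70, 83] 
201 [61, 60, 52, 37, 50, 39, 40, 38, 46, 44, 49, 46, 44, 54, 75, 77, 75, 74, 47, 40, 38, 68, 80, 81] 
202 [60, 63, 59, 82, 52, 40, 44, 46, 47, 43, 43, 42, 39, 46, 70, 68, 65, 58, 41, 33, 46, 77, 82, 86] 
203 [60, 59, 58, 82, 51, 37, 40, 49, 47, 46, 45, 39, 36, 40, 60, 56, 49, 37, 34, 40, 70, 82, 80, 82] 
204 [60, 59, 60, 84, 62, 40, 44, 48, 45, 47, 43, 36, 32, 41, 47, 42, 46, 34, 36, 67, 82, 80, 81, 83] 
205 [70, 72, 73, 106, 68, 43, 52, 46, 47, 45, 36, 28, 34, 39, 38, 37, 38, 29, 55, 82, 84, 83, 102, 111] 
206 [83, 86, 83, 114, 99, 77, 50, 45, 44, 41, 33, 27, 31, 32, 32, 32, 46, 41, 93, 110, 149, 148, 158, 164] 
207 [106, 111, 139, 141, 126, 109, 62, 47, 44, 36, 32, 34, 35, 48, 89, 99, 144, 140, 127, 124, 166, 189, 190, 190] 
208 [135, 137, 144, 139, 112, 120, 86, 46, 34, 27, 35, 40, 36, 64, 144, 164, 191, 188, 119, 96, 110, 184, 186, 189] 
209 [116, 119, 112, 118, 109, 125, 110, 54, 38, 34, 37, 39, 41, 75, 166, 186, 192, 187, 117, 92, 82, 184, 187, 186] 
210 [145, 130, 137, 150, 12
[... 1100 characters left out ...]
4, 85, 36, 61, 129, 189, 192, 192, 191, 189] R
220 [27, 77, 104, 99, 96, 97, 97, 97, 98, 97, 98, 97, 97, 96, 98, 98, 52, 31, 108, 160, 164, 187, 188, 186] R
221 [33, 76, 98, 98, 98, 93, 97, 98, 94, 95, 96, 96, 97, 96, 96, 95, 83, 37, 58, 128, 128, 181, 184, 186] R
222 [31, 82, 92, 106, 100, 95, 99, 96, 97, 98, 98, 94, 99, 95, 98, 98, 102, 49, 33, 104, 128, 156, 183, 187] R
223 [45, 60, 96, 109, 98, 97, 96, 99, 98, 100, 94, 99, 97, 97, 95, 96, 89, 61, 31, 77, 128, 130, 182, 187] R
224 [72, 35, 92, 92, 100, 95, 93, 95, 98, 96, 97, 95, 98, 95, 95, 91, 86, 73, 37, 56, 102, 128, 183, 188] R
225 [110, 45, 64, 97, 106, 98, 93, 99, 97, 98, 91, 91, 94, 93, 94, 95, 92, 80, 69, 33, 74, 126, 157, 184] R
```

The finger's lower end follows the button's far edge exactly and didn't move as I descended, so the tips are hidden behind the button, on the +y side. I'll lift straight back up and measure where the tip really is.

>>> drive_tool(
  rows=[
    {"dx":0,"dy":0,"dz":-0.3,"wx":0,"wy":0,"wz":0,"hand":0},
    {"dx":0,"dy":0,"dz":-0.7,"wx":0,"wy":0,"wz":0,"hand":0},
    {"dx":0,"dy":0,"dz":-0.9,"wx":0,"wy":0,"wz":0,"hand":0},
    {"dx":0,"dy":0,"dz":-0.9,"wx":0,"wy":0,"wz":0,"hand":0},
  ],
)

```text
clock: 4.8
eef_pos: [0.4728, -0.0482, 0.1117]
tool_rot: [0.062, 0.998, -0.0, 0.002]
ft_force: [-0.8, 0.0, -0.5]
grip_width: -0.0001
grasp_force: 0.0
```

Run:
```python
from h import *
o=bot.get_obs();p=o["eef_pos"];print(o["clock"],p,o["joint_pos"])
b=bot.camera("side");t=bot.camera("top")
zt=p[2]-.011
print("pred tip",proj("side",(p[0],p[1],zt)), "obs(c2)",at_z("side",235.3,192.4,.117))
x0,y0,s=205,165,8
im=cv2.resize(b[y0:y0+70,x0:x0+70],None,fx=s,fy=s,interpolation=2)
im=cv2.convertScaleAbs(im,alpha=1.6,beta=25)
for z in(zt,p[2]+.05,p[2]+.1):
    q=(proj("side",(p[0],p[1],z))-[x0,y0]+.5)*s; cv2.circle(im,tuple(int(v) for v in q),4,(255,0,255),-1)
T=cv2.resize(t[150:290,230:290],(240,560)); cv2.imwrite("pics/c5.png",np.hstack([im,T])[:,:,::-1])
```

```text
4.8 [ 0.47275815 -0.04822355  0.11171289] [-1.01665476e-01  2.56278330e-01 -2.36687384e-01  1.07412742e+00
  1.80140476e-05  2.16912342e-02]
pred tip [235.07792092 210.37982451] obs(c2) [ 0.49436601 -0.0048997   0.117     ]
```

View pics/c5.png

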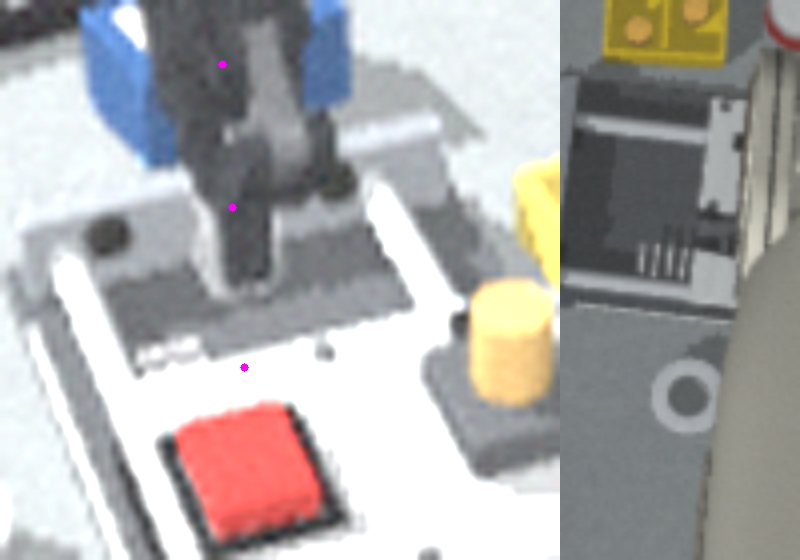

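The tip is now clearly visible at pixel (235,200.7), against (235,210.4) predicted. It's the same column but about 10 px too high. The first pictures show the hand in both cameras, so I can triangulate the offset from them.

Run:
```python
from h import *
out=[]
for n,x0,y0 in(("top",40,278),("side",55,50)):
    b=cv2.resize(cv2.imread(f"pics/{n}0.png"),(512,384),interpolation=cv2.INTER_AREA)
    im=cv2.resize(b[y0:y0+80,x0:x0+80],(400,400),interpolation=2); im=cv2.convertScaleAbs(im,alpha=1.7,beta=25)
    yt=np.array([.4526,.8915,0]);P=np.array([.2263,.4458,.2082])
    for p,c in((P+[0,0,-.011],(255,0,255)),(P+[0,0,-.011+.013]+yt*.05,(0,255,0)),(P+[0,0,.002]-yt*.05,(0,255,0)),(P+[0,0,.1],(0,255,255)),(P+[0,0,.031],(0,0,255))):
        q=(proj(n,p)-[x0,y0]+.5)*5; cv2.circle(im,tuple(int(v) for v in q),4,c,-1)
    out.append(im)
cv2.imwrite("pics/c6.png",np.hstack(out))
```

```text
(no output)
```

View pics/c6.png

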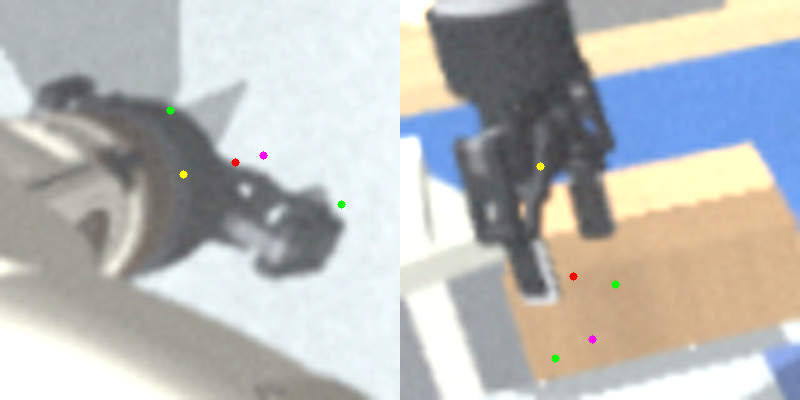

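Triangulating from both cameras, the hand sits about 25–30 mm higher than its reported pose, with little sideways error. That fits there being no contact. I'll descend stepwise and watch the force. Plate contact, if I'm wrong, would come at a reading of about 0.063, and button contact is expected near 0.048.

>>> drive_tool(
  rows=[
    {"dx":0,"dy":0,"dz":0.3,"wx":0,"wy":0,"wz":0,"hand":0},
    {"dx":0,"dy":0,"dz":0.65,"wx":0,"wy":0,"wz":0,"hand":0},
    {"dx":0,"dy":0,"dz":0.85,"wx":0,"wy":0,"wz":0,"hand":0},
    {"dx":0,"dy":0,"dz":0.9,"wx":0,"wy":0,"wz":0,"hand":0},
    {"dx":0,"dy":0,"dz":0.93,"wx":0,"wy":0,"wz":0,"hand":0},
    {"dx":0,"dy":0,"dz":0.96,"wx":0,"wy":0,"wz":0,"hand":0},
    {"dx":0,"dy":0,"dz":0.98,"wx":0,"wy":0,"wz":0,"hand":0},
    {"dx":0,"dy":0,"dz":0.98,"wx":0,"wy":0,"wz":0,"hand":0},
  ],
)

```text
clock: 5.7
eef_pos: [0.4717, -0.0481, 0.0616]
tool_rot: [0.062, 0.998, -0.0, 0.0]
ft_force: [-0.4, 0.1, -0.1]
grip_width: 0.0001
grasp_force: 0.0
```

There's no contact at nominal 0.0506, which is below the plate top, so the hand really is higher than reported. I'll go on in small steps.

>>> drive_tool(
  rows=[
    {"dx":0,"dy":0,"dz":0.03,"wx":0,"wy":0,"wz":0,"hand":0},
    {"dx":0,"dy":0,"dz":0.06,"wx":0,"wy":0,"wz":0,"hand":0},
    {"dx":0,"dy":0,"dz":0.09,"wx":0,"wy":0,"wz":0,"hand":0},
    {"dx":0,"dy":0,"dz":0.12,"wx":0,"wy":0,"wz":0,"hand":0},
    {"dx":0,"dy":0,"dz":0.14,"wx":0,"wy":0,"wz":0,"hand":0},
    {"dx":0,"dy":0,"dz":0.14,"wx":0,"wy":0,"wz":0,"hand":0},
  ],
)

```text
clock: 6.3
eef_pos: [0.4711, -0.048, 0.054]
tool_rot: [0.062, 0.998, 0.0, -0.0]
ft_force: [0.4, -0.1, 0.5]
grip_width: 0.0001
grasp_force: 0.0
```

Run:
```python
from h import *
b=bot.camera("side")
for r in range(205,224): print(r,b[r,226:248,0].tolist())
```

```text
205 [65, 68, 63, 71, 48, 42, 38, 39, 42, 44, 44, 44, 43, 47, 77, 73, 71, 71, 50, 35, 35, 67]
206 [81, 80, 80, 91, 56, 41, 36, 44, 45, 44, 43, 42, 39, 41, 71, 66, 61, 56, 39, 39, 77, 141]
207 [104, 110, 137, 133, 66, 42, 43, 47, 48, 42, 41, 36, 32, 38, 54, 55, 49, 47, 32, 34, 114, 182]
208 [137, 138, 144, 135, 84, 43, 43, 45, 47, 44, 35, 32, 36, 33, 41, 47, 36, 33, 40, 61, 107, 183]
209 [117, 115, 113, 116, 108, 85, 50, 46, 45, 42, 34, 29, 33, 35, 35, 33, 36, 34, 67, 85, 82, 181]
210 [144, 129, 140, 146, 126, 121, 69, 50, 46, 39, 25, 32, 35, 33, 69, 80, 76, 134, 144, 149, 147, 184]
211 [180, 173, 172, 175, 117, 132, 90, 50, 40, 34, 34, 33, 40, 59, 120, 151, 152, 182, 185, 185, 188, 189]
212 [183, 186, 187, 186, 127, 131, 111, 60, 29, 30, 38, 38, 40, 64, 147, 184, 186, 189, 189, 186, 187, 188]
213 [190, 189, 184, 187, 141, 128, 116, 73, 38, 34, 39, 39, 34, 51, 147, 185, 191, 185, 186, 187, 185, 184]
214 [190, 188, 186, 187, 143, 123, 116, 72, 42, 34, 40, 31, 40, 59, 147, 169, 187, 184, 183, 185, 187, 185]
215 [190, 187, 187, 190, 161, 119, 115, 70, 45, 39, 37, 42, 35, 50, 123, 114, 179
[... 201 characters left out ...]
 124, 62, 62, 125, 181, 184, 187, 185]
218 [153, 195, 185, 181, 180, 156, 121, 84, 46, 39, 34, 34, 58, 78, 154, 80, 34, 103, 159, 188, 190, 190]
219 [82, 178, 183, 183, 182, 175, 122, 102, 69, 57, 109, 112, 142, 152, 178, 156, 63, 63, 127, 189, 191, 191]
220 [34, 135, 194, 183, 181, 181, 158, 144, 133, 142, 163, 167, 180, 183, 178, 185, 86, 30, 109, 160, 162, 187]
221 [24, 114, 186, 185, 183, 185, 182, 175, 174, 180, 183, 180, 156, 156, 156, 154, 110, 44, 57, 126, 129, 182]
222 [31, 96, 162, 198, 186, 184, 182, 181, 181, 180, 178, 159, 130, 126, 128, 125, 128, 63, 27, 103, 128, 158]
223 [45, 59, 144, 199, 186, 181, 182, 182, 183, 182, 181, 160, 131, 130, 127, 127, 125, 107, 46, 77, 128, 130]
```

The fingers now overlap the button's far part in the picture, with the tip at row 219.5 and a finger shadow on the red face. So they are above it, and I'll keep going.

>>> drive_tool(
  rows=[
    {"dx":0,"dy":0,"dz":0.03,"wx":0,"wy":0,"wz":0,"hand":0},
    {"dx":0,"dy":0,"dz":0.06,"wx":0,"wy":0,"wz":0,"hand":0},
    {"dx":0,"dy":0,"dz":0.09,"wx":0,"wy":0,"wz":0,"hand":0},
    {"dx":0,"dy":0,"dz":0.12,"wx":0,"wy":0,"wz":0,"hand":0},
    {"dx":0,"dy":0,"dz":0.14,"wx":0,"wy":0,"wz":0,"hand":0},
    {"dx":0,"dy":0,"dz":0.14,"wx":0,"wy":0,"wz":0,"hand":0},
  ],
)

```text
clock: 6.95
eef_pos: [0.4712, -0.0481, 0.047]
tool_rot: [0.062, 0.998, 0.0, -0.0]
ft_force: [-0.3, -0.8, 0.1]
grip_width: 0.0002
grasp_force: 0.0
```

Run:
```python
from h import *
b=bot.camera("side")
cv2.imwrite("pics/c7.png",cv2.convertScaleAbs(cv2.resize(b[190:250,200:280],(800,600),interpolation=2)[:,:,::-1],alpha=1.4,beta=20))
```

```text
(no output)
```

View pics/c7.png

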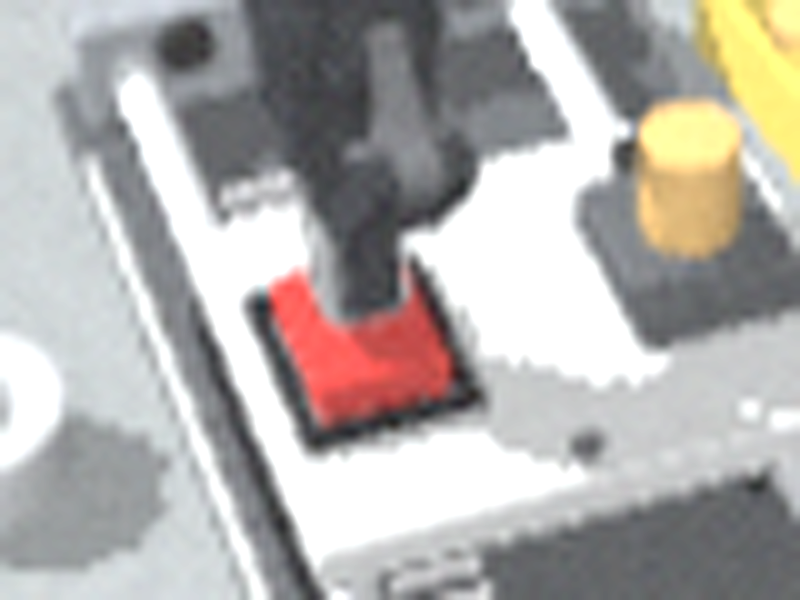

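The tips at (360,318) are now over the button, with their shadow just below at about (375,345), so only a few millimetres remain.

>>> drive_tool(
  rows=[
    {"dx":0,"dy":0,"dz":0.03,"wx":0,"wy":0,"wz":0,"hand":0},
    {"dx":0,"dy":0,"dz":0.06,"wx":0,"wy":0,"wz":0,"hand":0},
    {"dx":0,"dy":0,"dz":0.08,"wx":0,"wy":0,"wz":0,"hand":0},
    {"dx":0,"dy":0,"dz":0.1,"wx":0,"wy":0,"wz":0,"hand":0},
    {"dx":0,"dy":0,"dz":0.1,"wx":0,"wy":0,"wz":0,"hand":0},
  ],
)

```text
clock: 7.5
eef_pos: [0.4713, -0.048, 0.0425]
tool_rot: [0.062, 0.998, 0.0, 0.0]
ft_force: [-2.1, 0.9, 4.1]
grip_width: -0.0002
grasp_force: 2.2
```

Contact, at 4 N. I'll press on to the button's stop.

>>> drive_tool(
  rows=[
    {"dx":0,"dy":0,"dz":0.03,"wx":0,"wy":0,"wz":0,"hand":0},
    {"dx":0,"dy":0,"dz":0.06,"wx":0,"wy":0,"wz":0,"hand":0},
    {"dx":0,"dy":0,"dz":0.09,"wx":0,"wy":0,"wz":0,"hand":0},
    {"dx":0,"dy":0,"dz":0.1,"wx":0,"wy":0,"wz":0,"hand":0},
    {"dx":0,"dy":0,"dz":0.1,"wx":0,"wy":0,"wz":0,"hand":0},
  ],
)

```text
clock: 8.0
eef_pos: [0.4713, -0.048, 0.0377]
tool_rot: [0.062, 0.998, 0.0, 0.0]
ft_force: [-1.6, -0.5, 6.5]
grip_width: 0.0002
grasp_force: 3.3
```

>>> drive_tool(
  rows=[
    {"dx":0,"dy":0,"dz":0.02,"wx":0,"wy":0,"wz":0,"hand":0},
    {"dx":0,"dy":0,"dz":0.03,"wx":0,"wy":0,"wz":0,"hand":0},
    {"dx":0,"dy":0,"dz":0.03,"wx":0,"wy":0,"wz":0,"hand":0},
  ],
)

```text
clock: 8.3
eef_pos: [0.4713, -0.048, 0.0363]
tool_rot: [0.062, 0.998, 0.0, 0.0]
ft_force: [-2.0, 0.7, 7.1]
grip_width: -0.0005
grasp_force: 3.6
```

>>> drive_tool(
  rows=[
    {"dx":0,"dy":0,"dz":0.02,"wx":0,"wy":0,"wz":0,"hand":0},
    {"dx":0,"dy":0,"dz":0.04,"wx":0,"wy":0,"wz":0,"hand":0},
    {"dx":0,"dy":0,"dz":0.04,"wx":0,"wy":0,"wz":0,"hand":0},
  ],
)

```text
clock: 8.6
eef_pos: [0.4714, -0.048, 0.0358]
tool_rot: [0.062, 0.998, 0.0, 0.001]
ft_force: [-6.1, 1.7, 19.5]
grip_width: 0.0
grasp_force: 9.3
```

The button is down on its stop at 19.5 N. I'll slide towards rail -y, which is tool -y, 40 mm first.

>>> drive_tool(
  rows=[
    {"dx":0,"dy":-0.03,"dz":0,"wx":0,"wy":0,"wz":0,"hand":0},
    {"dx":0,"dy":-0.1,"dz":0,"wx":0,"wy":0,"wz":0,"hand":0},
    {"dx":0,"dy":-0.18,"dz":0,"wx":0,"wy":0,"wz":0,"hand":0},
    {"dx":0,"dy":-0.26,"dz":0,"wx":0,"wy":0,"wz":0,"hand":0},
    {"dx":0,"dy":-0.34,"dz":0,"wx":0,"wy":0,"wz":0,"hand":0},
    {"dx":0,"dy":-0.42,"dz":0,"wx":0,"wy":0,"wz":0,"hand":0},
    {"dx":0,"dy":-0.5,"dz":0,"wx":0,"wy":0,"wz":0,"hand":0},
    {"dx":0,"dy":-0.58,"dz":0,"wx":0,"wy":0,"wz":0,"hand":0},
    {"dx":0,"dy":-0.66,"dz":0,"wx":0,"wy":0,"wz":0,"hand":0},
    {"dx":0,"dy":-0.74,"dz":0,"wx":0,"wy":0,"wz":0,"hand":0},
    {"dx":0,"dy":-0.8,"dz":0,"wx":0,"wy":0,"wz":0,"hand":0},
  ],
)

```text
clock: 9.7
eef_pos: [0.4661, -0.0878, 0.0358]
tool_rot: [0.062, 0.998, 0.0, 0.0]
ft_force: [-7.1, 1.9, 19.1]
grip_width: 0.0001
grasp_force: 9.5
```

```bash
cat > red.py <<'E'
from h import *
b=bot.camera("side");h=cv2.cvtColor(b,cv2.COLOR_RGB2HSV); m=((h[...,0]<6)|(h[...,0]>174))&(h[...,1]>150)&(h[...,2]>90)
k,l,st,ce=cv2.connectedComponentsWithStats(m.astype(np.uint8))
for i in range(1,k):
    if st[i,4]>20: print(ce[i],st[i],at_z("side",*ce[i],.059))
for r in bot.look_for("side","carriage_top")[:2]: print(r)
print(bot.get_obs()["ft_force"])
E
python3 red.py
```

```text
[305.14383562 217.34931507] [297 210  18  13 146] [ 0.6332978  -0.11243214  0.059     ]
[240.0862069 237.4137931] [232 230  18  14 116] [ 0.46058285 -0.09715059  0.059     ]
{'extent': [260.6, 235.2, 74.9, 48.6], 'score': 0.69}
{'extent': [309.0, 210.2, 20.6, 35.8], 'score': 0.37}
[-7.1673293   0.04191721 18.77125463]
```

The carriage follows, with the red patch moved from row 223 to 237. I'll continue.

>>> drive_tool(
  rows=[
    {"dx":0,"dy":-0.04,"dz":0,"wx":0,"wy":0,"wz":0,"hand":0},
    {"dx":0,"dy":-0.12,"dz":0,"wx":0,"wy":0,"wz":0,"hand":0},
    {"dx":0,"dy":-0.2,"dz":0,"wx":0,"wy":0,"wz":0,"hand":0},
    {"dx":0,"dy":-0.28,"dz":0,"wx":0,"wy":0,"wz":0,"hand":0},
    {"dx":0,"dy":-0.36,"dz":0,"wx":0,"wy":0,"wz":0,"hand":0},
    {"dx":0,"dy":-0.44,"dz":0,"wx":0,"wy":0,"wz":0,"hand":0},
    {"dx":0,"dy":-0.52,"dz":0,"wx":0,"wy":0,"wz":0,"hand":0},
    {"dx":0,"dy":-0.6,"dz":0,"wx":0,"wy":0,"wz":0,"hand":0},
    {"dx":0,"dy":-0.68,"dz":0,"wx":0,"wy":0,"wz":0,"hand":0},
    {"dx":0,"dy":-0.76,"dz":0,"wx":0,"wy":0,"wz":0,"hand":0},
    {"dx":0,"dy":-0.84,"dz":0,"wx":0,"wy":0,"wz":0,"hand":0},
    {"dx":0,"dy":-0.92,"dz":0,"wx":0,"wy":0,"wz":0,"hand":0},
    {"dx":0,"dy":-0.96,"dz":0,"wx":0,"wy":0,"wz":0,"hand":0},
    {"dx":0,"dy":-0.96,"dz":0,"wx":0,"wy":0,"wz":0,"hand":0},
  ],
)

```text
clock: 11.2
eef_pos: [0.4599, -0.136, 0.0358]
tool_rot: [0.062, 0.998, -0.001, 0.0]
ft_force: [-7.9, 0.7, 19.3]
grip_width: -0.0001
grasp_force: 9.5
```

```bash
python3 red.py
```

```text
[305.30201342 217.37583893] [297 210  19  13 149] [ 0.63358964 -0.11270338  0.059     ]
[246.82481752 251.9270073 ] [238 243  20  16 137] [ 0.45453323 -0.1451752   0.059     ]
{'extent': [267.2, 248.7, 78.5, 51.6], 'score': 0.86}
[-6.86981747e+00 -1.58690108e-02  1.83865407e+01]
```

>>> drive_tool(
  rows=[
    {"dx":0,"dy":-0.04,"dz":0,"wx":0,"wy":0,"wz":0,"hand":0},
    {"dx":0,"dy":-0.08,"dz":0,"wx":0,"wy":0,"wz":0,"hand":0},
    {"dx":0,"dy":-0.12,"dz":0,"wx":0,"wy":0,"wz":0,"hand":0},
    {"dx":0,"dy":-0.16,"dz":0,"wx":0,"wy":0,"wz":0,"hand":0},
    {"dx":0,"dy":-0.2,"dz":0,"wx":0,"wy":0,"wz":0,"hand":0},
    {"dx":0,"dy":-0.22,"dz":0,"wx":0,"wy":0,"wz":0,"hand":0},
    {"dx":0,"dy":-0.22,"dz":0,"wx":0,"wy":0,"wz":0,"hand":0},
  ],
)

```text
clock: 12.0
eef_pos: [0.4585, -0.1467, 0.0358]
tool_rot: [0.062, 0.998, -0.0, 0.0]
ft_force: [-7.7, 2.4, 18.7]
grip_width: -0.0002
grasp_force: 9.6
```

>>> drive_tool(
  rows=[
    {"dx":0,"dy":-0.03,"dz":0,"wx":0,"wy":0,"wz":0,"hand":0},
    {"dx":0,"dy":-0.06,"dz":0,"wx":0,"wy":0,"wz":0,"hand":0},
    {"dx":0,"dy":-0.06,"dz":0,"wx":0,"wy":0,"wz":0,"hand":0},
  ],
)

```text
clock: 12.3
eef_pos: [0.4581, -0.1497, 0.0358]
tool_rot: [0.062, 0.998, -0.0, -0.0]
ft_force: [-7.6, 0.7, 19.9]
grip_width: 0.0004
grasp_force: 9.6
```

>>> drive_tool(
  rows=[
    {"dx":0,"dy":-0.03,"dz":0,"wx":0,"wy":0,"wz":0,"hand":0},
    {"dx":0,"dy":-0.06,"dz":0,"wx":0,"wy":0,"wz":0,"hand":0},
    {"dx":0,"dy":-0.09,"dz":0,"wx":0,"wy":0,"wz":0,"hand":0},
    {"dx":0,"dy":-0.1,"dz":0,"wx":0,"wy":0,"wz":0,"hand":0},
    {"dx":0,"dy":-0.1,"dz":0,"wx":0,"wy":0,"wz":0,"hand":0},
  ],
)

```text
clock: 12.8
eef_pos: [0.4575, -0.1546, 0.0358]
tool_rot: [0.062, 0.998, -0.0, -0.0]
ft_force: [-7.7, 1.6, 18.5]
grip_width: -0.0001
grasp_force: 9.6
```

```bash
python3 red.py
python3 - <<'E'
from h import *
b=bot.camera("side")
cv2.imwrite("pics/c8.png",cv2.resize(b[205:305,205:338],(798,600),interpolation=2)[:,:,::-1])
E
```

```text
[305.17687075 217.39455782] [297 210  18  13 147] [ 0.63327759 -0.11261022  0.059     ]
[249.38518519 257.77777778] [241 249  19  16 135] [ 0.45192176 -0.16324651  0.059     ]
{'extent': [268.6, 256.5, 80.5, 53.8], 'score': 0.79}
{'extent': [221.2, 177.3, 11.0, 23.6], 'score': 0.37}
[-7.52695351  2.08042084 18.96143065]
```

View pics/c8.png

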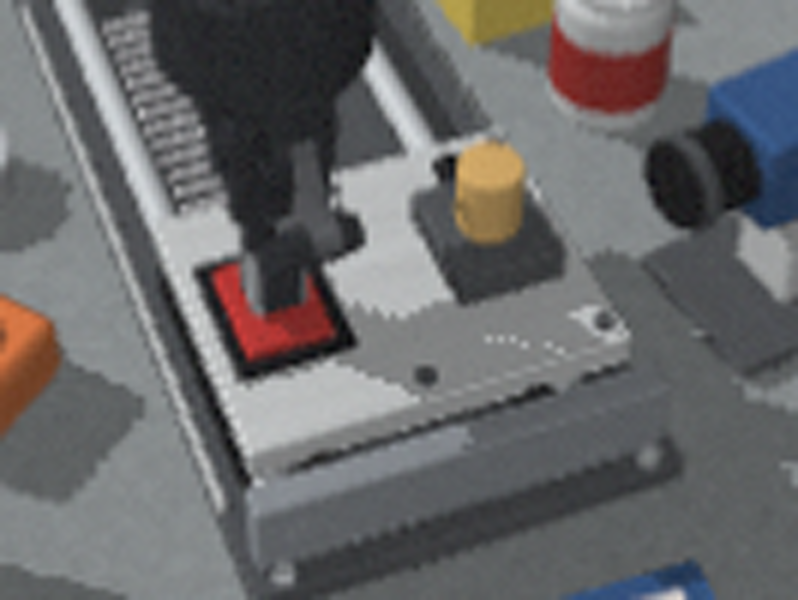

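The carriage is nearly at the -y stop. A thin dark gap remains around (430,425), and the force shows no contact yet. I'll keep nudging.

>>> drive_tool(
  rows=[
    {"dx":0,"dy":-0.03,"dz":0,"wx":0,"wy":0,"wz":0,"hand":0},
    {"dx":0,"dy":-0.06,"dz":0,"wx":0,"wy":0,"wz":0,"hand":0},
    {"dx":0,"dy":-0.06,"dz":0,"wx":0,"wy":0,"wz":0,"hand":0},
  ],
)

```text
clock: 13.25
eef_pos: [0.4574, -0.1561, 0.0358]
tool_rot: [0.061, 0.998, 0.001, 0.0]
ft_force: [-6.8, 4.8, 20.6]
grip_width: -0.0001
grasp_force: 10.0
```

>>> drive_tool(
  rows=[
    {"dx":0,"dy":-0.02,"dz":0,"wx":0,"wy":0,"wz":0,"hand":0},
    {"dx":0,"dy":-0.04,"dz":0,"wx":0,"wy":0,"wz":0,"hand":0},
    {"dx":0,"dy":-0.04,"dz":0,"wx":0,"wy":0,"wz":0,"hand":0},
  ],
)

```text
clock: 13.55
eef_pos: [0.4573, -0.1561, 0.0358]
tool_rot: [0.061, 0.998, 0.003, 0.0]
ft_force: [-5.8, 9.7, 20.3]
grip_width: 0.0
grasp_force: 10.4
```

It's hard against the stop: the push has risen to 9.7 N and it no longer moves. Now I'll lift straight up and take the hand away.

>>> drive_tool(
  rows=[
    {"dx":0,"dy":0,"dz":-0.04,"wx":0,"wy":0,"wz":0,"hand":0},
    {"dx":0,"dy":0,"dz":-0.08,"wx":0,"wy":0,"wz":0,"hand":0},
    {"dx":0,"dy":0,"dz":-0.13,"wx":0,"wy":0,"wz":0,"hand":0},
    {"dx":0,"dy":0,"dz":-0.18,"wx":0,"wy":0,"wz":0,"hand":0},
    {"dx":0,"dy":0,"dz":-0.24,"wx":0,"wy":0,"wz":0,"hand":0},
    {"dx":0,"dy":0,"dz":-0.35,"wx":0,"wy":0,"wz":0,"hand":0},
    {"dx":0,"dy":0,"dz":-0.6,"wx":0,"wy":0,"wz":0,"hand":0},
    {"dx":0,"dy":0,"dz":-1,"wx":0,"wy":0,"wz":0,"hand":0},
    {"dx":0,"dy":0,"dz":-1.5,"wx":0,"wy":0,"wz":0,"hand":0},
    {"dx":0,"dy":0,"dz":-2,"wx":0,"wy":0,"wz":0,"hand":0},
    {"dx":0,"dy":0,"dz":-2.4,"wx":0,"wy":0,"wz":0,"hand":0},
    {"dx":0,"dy":0,"dz":-2.6,"wx":0,"wy":0,"wz":0,"hand":0},
    {"dx":0,"dy":0,"dz":-2.6,"wx":0,"wy":0,"wz":0,"hand":0},
    {"dx":0,"dy":0,"dz":-2.6,"wx":0,"wy":0,"wz":0,"hand":0},
  ],
)

```text
clock: 14.95
eef_pos: [0.4571, -0.1592, 0.1629]
tool_rot: [0.062, 0.998, 0.0, -0.001]
ft_force: [0.4, 0.2, -0.3]
grip_width: 0.0
grasp_force: 0.0
```

```bash
python3 red.py
python3 - <<'E'
from h import *
b=bot.camera("side")
cv2.imwrite("pics/c9.png",cv2.resize(b[205:305,205:338],(798,600),interpolation=2)[:,:,::-1])
# expected button face centre (same tool offset) up / down
for z in(.066,.059): print(z,proj("side",(.4577,-.158,z)))
E
```

```text
[305.17687075 217.39455782] [297 210  18  13 147] [ 0.63327759 -0.11261022  0.059     ]
[250.37254902 254.69803922] [241 246  20  19 255] [ 0.45788861 -0.15628126  0.059     ]
{'extent': [251.6, 255.6, 21.5, 18.0], 'score': 0.34}
{'extent': [194.6, 233.0, 19.4, 20.4], 'score': 0.24}
[-0.09652639 -0.15415037 -0.4115482 ]
0.066 [250.55665308 253.14779053]
0.059 [250.64400433 255.24532398]
```

View pics/c9.png

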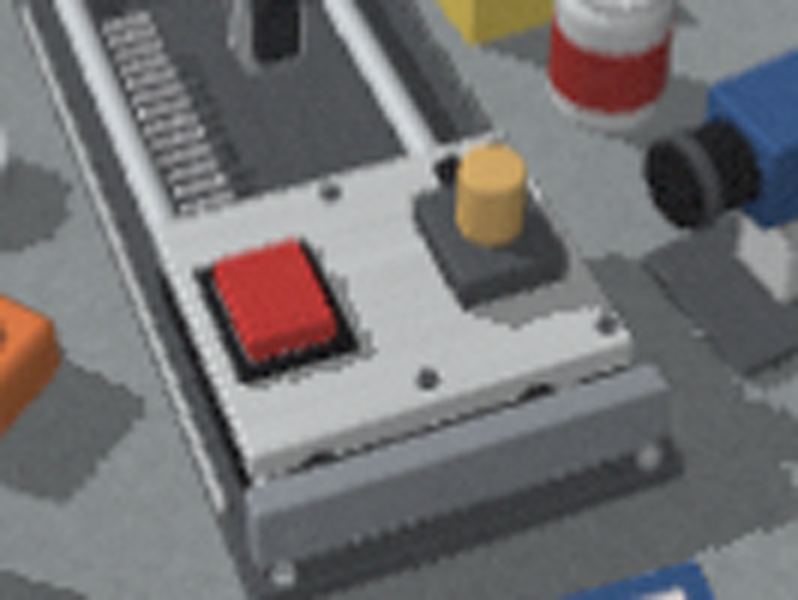

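The final picture shows the button standing proud at (270,300), the carriage against the stop, and the hand clear. The button's position relative to its predicted raised height matches what I saw at the start. I'm handing the job in.

```bash
python3 -c "
from workcell import bot
print(bot.job_done())"
```

```text
the job is handed in; nothing more can be done
None
```

The carriage is pushed up against the -y end stop, the camera's side, with the button held down the whole way; the last picture shows the button sprung back up and the hand clear, and I handed the job in at about 15 s.

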